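# Pin the keeper bar of the rock tumbler

## Robot

A 6-joint arm with a two-finger parallel gripper is mounted at the origin on the work surface. World frame = base frame: x ahead of the robot, y to its left, z up, the work surface at z = 0. Lengths are in m, angles in rad, forces in N, time in s.
With the tool pointing down it reaches from about 0.2 to 0.875 m from the base axis. Payload 3.4 kg.
Tool frame: the origin (TCP) lies between the finger pads; the fingertips stand 25 mm ahead of it and the grasp point (between the pads) lies 6 mm ahead of it (r.nose_length is the z of the fingertips in the tool frame, in m); z points along the fingers, y is the line along which they close (so a half turn about z gives the same grasp; the last joint's range is limited). The gripper opens to 94 mm and grips with 3 to 60 N. Pads are 16 mm wide; open, the fingers measure 119 mm over their backs; the gripper's body (75 mm by 177 mm) begins 78 mm behind the grasp point.
Start: joints at [-1.405, 0.276, 1.505, -0, 1.361, -0.121], TCP at [0.163, -0.552, 0.23] pointing down, gripper open.
Joint ranges: [-2.89, 2.89], [-0.75, 2.08], [0.22, 2.7], [-1.18, 4.32], [0.11, 2.71], [-2.7, 2.7]. Speed limits (rad/s): [2.57, 2.57, 3.14, 3.14, 3.14, 3.14].

## Interface

Orientations are given as a unit quaternion [w, x, y, z].
In Python, from plant import r, gripper_to, inverse_kinematics, vision, models, telemetry gives the robot as it stands. Calls block until the motion is done:
- r.move_to(position, orientation): joint-space move of the TCP to a pose.
- r.move_l(position, rot=None, vel=0.15, guard=None): straight line of the TCP; rot=None keeps the orientation; vel is the mean speed in m/s. With guard (N) it stops when the force on the tool has changed by that much, and returns True; else False.
- r.movej(angles): joint-space move.
- gripper_to(opening, f_grip=None): finger opening in m; f_grip is the grip in N (None keeps the last); returns when the fingers have stopped.
- r.hold(seconds).
- inverse_kinematics(position, orientation): joint angles nearest the present ones, or None.
- vision.snapshot(name): name is "scene" or "top" or "wrist"; returns the picture (400x640x3 uint8, red, green, blue); there is no depth.
- vision.get_calibration(name): a dict with "fx", "fy", "cx", "cy" (pixels), "D" ([k1, k2, p1, p2, k3] as OpenCV has them; the pictures are not rectified), "position" and "orientation" of the camera in the world. Camera axes: x right, y down, z forward; pixel columns grow to the right and rows downward; lengths in m; the calibration is good to about 2 mm. A picture is of the moment at which its call begins: read the wrist's pose just before it. get_calibration takes no time and is no camera call; for the wrist camera it gives the pose at the moment of the call.
A pose or a line that the arm cannot do raises r.PlanningError and nothing moves.
- r.sign_off(): hands the job in; it is judged then, once.
Trained networks look in the newest picture that a camera, given by its name, has taken for a name from the list of things; names that differ only in an ending like _2 or _b are one class to them, and where a whole thing is asked for, a point or a joint stands for the part that bears it (a point fixed in the world has none). Each returns a list of dicts, best first, with "score" (0 to 1); they miss things now and then, are a little off and sometimes report something else, mostly with a low value. They report only what shows in the picture. A call takes as long as a camera call.
- models.boxes_of(thing, camera): "at" ([x, y, z] in m, in world coordinates, good to about 4 mm: the middle of the surface that is visible of it).
- models.regions_of(thing, camera): "pixels" (400x640 bool, what is visible of it).
- models.mark_of(thing, camera): "at" ([x, y, z] in m, in world coordinates, good to about 4 mm: a listed point, or the origin of a listed thing).
Readings, each from a call of its own:
- telemetry.current_t(): time.
- telemetry.current_joints(): joint angles.
- telemetry.current_dq(): joint speeds.
- telemetry.current_joint_efforts(): joint torques, N m.
- telemetry.current_ee_pos(): TCP position.
- telemetry.current_tool_rot(): TCP orientation.
- telemetry.current_wrist_force(): force on the tool from outside, world axes, zero at the start.
- telemetry.current_torque(): the same for the moment, N m.
- telemetry.current_opening(): finger opening in m.
- telemetry.current_finger_force(): force on a finger pad.
Only numpy, scipy, OpenCV 4.12 (cv2) and the standard library are available. Lean on these libraries where they do the work, as an engineer would, in place of code of your own. Each camera call takes 0.05 s, during which the arm holds its last target. There are 200 camera calls.

## Task

Swing the rock tumbler's steel keeper bar home into its fork, then take the one of the three standing headed pins whose shank is the right size for the fork's holes and push it down through fork and eye until its head sits flush on the fork. Leave the other two pins in their blocks and everything else on the bench where it is.

Things in the scene. Friction and masses are not known exactly. Their poses are not given: they have to be found in the camera images.
- tumbler: rock tumbler, fixed: grey housing 250 (x) x 310 (y) mm, top at z = 45. Blue barrel 100 mm wide along y on two rollers, from y = -30 to 120, top at z = 158. Origin: centre of the housing's underside. A keeper bar crosses the barrel's -y end, from a vertical pivot at x = 100, y = -115 to a dark steel fork at x = -100, y = -115 (mm, this frame)
- fork_top (a point): centre of the fork's upper hole on its top face, 106 mm above the bench; axes as the tumbler. Two level cheeks 44 x 44 x 10 mm, undersides 70 and 96 mm above the bench, each with a vertical 13.5 mm hole, one over the other; upright web on their +y side, no higher than the top face; open to -y and +x. Free air under the lower hole down to the housing (45 mm)
- keeper (a joint): angle of the keeper bar about its vertical pivot, rad: 0 = home against its stop, its eye in line with the fork's holes; grows as the free end swings out to the tumbler's -y side (counter-clockwise from above); limit 1.2. Stiff: stays where it is left (0.15 N m to turn)
- keeper_hinge (a point): point on the bar's vertical pivot axis, at bench height
- keeper_peg (a point): top centre of the bar's upright round peg: 14 mm thick, top 134 mm above the bench, 115 mm from the pivot; moves with the bar. The bar is 20 mm wide, 10 thick, its top 93 mm above the bench. A rubber-tipped rod (12 mm thick, top at 94 mm) sticks out 75 mm from the bar's middle line towards the barrel, 15 mm nearer the pivot than the peg
- keeper_eye (a point): centre of the hole in the bar's free end, on its top face 93 mm above the bench: square lug 36 x 36 x 10 mm, hole 14.5 mm, 200 mm from the pivot; moves with the bar
- board: low wooden board fixed to the bench, 210 (x) x 64 (y) x 12 mm, carrying three pine pin blocks 46 x 46 x 30 mm in a row along its x axis, 65 mm apart (block tops 42 mm above the bench). Origin at the centre of its underside
- pin_thin: loose steel pin upright in one of three pine blocks (any of them): shank 8 mm thick, 46 long, lowest 5 mm tapered to 3; on top a cylindrical head 18 mm wide, 18 tall. Origin at the centre of the lower tip, z up to the head. The tip stands in a blind hole 22 mm deep with 1.5 mm play; the head's underside is 24 mm above the block's top
- pin_mid: loose steel pin upright in one of three pine blocks (any of them): shank 12 mm thick, 46 long, lowest 5 mm tapered to 7; on top a cylindrical head 24 mm wide, 18 tall. Origin at the centre of the lower tip, z up to the head. The tip stands in a blind hole 22 mm deep with 1.5 mm play; the head's underside is 24 mm above the block's top
- pin_thick: loose steel pin upright in one of three pine blocks (any of them): shank 16 mm thick, 46 long, lowest 5 mm tapered to 11; on top a cylindrical head 30 mm wide, 18 tall. Origin at the centre of the lower tip, z up to the head. The tip stands in a blind hole 22 mm deep with 1.5 mm play; the head's underside is 24 mm above the block's top
- pin_mid_seat (a point): centre of the underside of the head of the 12 mm pin, 46 mm above its tip; level with fork_top when the pin is fully home
- jar: brown glass jar of stones with a dark lid, 72 mm diameter, 101 mm tall; origin at the centre of its base. Bystander
- magnet: steel magnet bar 22 x 110 x 14 mm lying flat; origin at the centre of its underside. Bystander
- spare_barrel: spare blue rubber barrel standing on end, 100 mm diameter, 150 mm tall; origin at the centre of its base. Bystander
- grit_can: grit can 70 mm diameter, 75 mm tall; origin at the centre of its base. Bystander
- wrench: steel wrench 180 mm long lying flat along its x axis. Bystander
- brush: flat brush 160 mm long lying along its x axis. Bystander

How it is judged:
On the way, in this order (a step that is already met when the one before it is completed fails the run):
1. the keeper bar is swung home in the fork (under 0.03 rad) (value of joint keeper below 0.03 rad), for 0.2 s.
2. the 12 mm pin is through fork and eye, its head down on the fork (value of joint keeper below 0.025 rad and horizontal distance between pin_mid_seat and fork_top below 0.003 m and z of pin_mid_seat in the frame of fork_top between -0.003 and 0.003 m and angle between the z axis of pin_mid and the z axis of tumbler, either way round below 0.08 rad), for 0.2 s.
At the end, for the whole second after the job is handed in: keeper bar within 0.025 rad of home; 12 mm pin upright (0.08 rad) through fork and eye, underside of its head within 3 mm of the fork top in height and 3 mm sideways of the hole centre, at rest; the other two pins within 15 mm of where they stood, in their blocks (all of step 2 and linear speed of pin_mid below 0.01 m/s and distance of each of pin_thin, pin_thick from where it was at the start of the episode below 0.015 m); the robot touches nothing.
It fails at once if a bystander (jar, magnet, spare barrel, grit can, wrench or brush) is shoved more than 30 mm (distance of any of jar, magnet, spare_barrel, grit_can, wrench, brush from where it was at the start of the episode above 0.03 m).
It also fails if it takes over 54 s, if anything falls off the work surface, if the arm or the gripper's body presses on something with over 40 N, if the wrist force passes 120 N, or if a joint passes its speed limit or range.

## Working session

There is one attempt and no reset: what is moved stays moved. The work goes in short steps, each a Python script; the robot and the scene stay as the last script left them, time stands still between calls to the robot, and variables do not carry over. Pictures are saved under pics/ and viewed, at most 10 in all, crops included, and the job is handed in when it is done.

```bash
ls; mkdir -p pics
python3 - <<'E'
from plant import r, vision, models, telemetry
import cv2, numpy as np
for c in ("scene","top"):
    im=vision.snapshot(c); cv2.imwrite(f"pics/{c}0.png",im[:,:,::-1])
    k=vision.get_calibration(c); print(c,np.round(k["position"],3),np.round(k["orientation"],3),k["fx"],np.round(k["D"],3))
    for t in ("tumbler","fork_top","keeper_hinge","keeper_peg","keeper_eye","board","pin_thin","pin_mid","pin_thick","pin_mid_seat","jar","magnet","spare_barrel","grit_can","wrench","brush"):
        m=models.mark_of(t,c); print(t,[(round(d["score"],2),np.round(d["at"],3).tolist()) for d in m[:2]])
print(telemetry.current_t())
E
```

```text
pics
scene [1.049 0.513 0.971] [-0.118  0.315  0.875 -0.348] 495.5986091511376 [-0.115  0.     0.     0.     0.   ]
tumbler [(0.95, [0.626, 0.264, 0.002])]
fork_top [(0.65, [0.553, 0.137, 0.109])]
keeper_hinge []
keeper_peg [(0.59, [0.678, 0.078, 0.137]), (0.27, [0.626, 0.264, -0.001])]
keeper_eye [(0.9, [0.627, 0.012, 0.094])]
board [(0.92, [0.508, -0.303, 0.0])]
pin_thin [(0.63, [0.507, -0.31, 0.022])]
pin_mid [(0.28, [0.292, -0.356, 0.0])]
pin_thick [(0.47, [0.44, -0.296, 0.021])]
pin_mid_seat [(0.62, [0.572, -0.319, 0.066])]
jar [(0.8, [0.704, -0.431, -0.002])]
magnet [(0.87, [0.381, -0.015, 0.005])]
spare_barrel [(0.57, [0.787, -0.12, 0.003]), (0.33, [0.488, -0.49, -0.004])]
grit_can [(0.58, [0.29, -0.354, 0.005])]
wrench [(0.66, [0.488, -0.491, -0.002]), (0.56, [0.705, -0.432, 0.0])]
brush []
top [ 0.279 -0.124  1.582] [-0.06   0.709 -0.7    0.067] 520.289492394304 [-0.095  0.     0.     0.     0.   ]
tumbler [(0.69, [0.629, 0.268, -0.0]), (0.4, [0.383, -0.016, -0.0])]
fork_top [(0.78, [0.555, 0.136, 0.108]), (0.64, [0.628, 0.266, 0.001])]
keeper_hinge [(0.59, [0.571, -0.317, 0.069])]
keeper_peg [(0.6, [0.682, 0.08, 0.136])]
keeper_eye [(0.67, [0.625, 0.006, 0.092]), (0.4, [0.322, 0.228, 0.002])]
board [(0.61, [0.504, -0.304, 0.001])]
pin_thin [(0.4, [0.507, -0.302, 0.022])]
pin_mid [(0.6, [0.573, -0.319, 0.019])]
pin_thick [(0.48, [0.447, -0.296, 0.016])]
pin_mid_seat [(0.53, [0.571, -0.32, 0.068])]
jar [(0.86, [0.703, -0.426, -0.0])]
magnet [(0.63, [0.38, -0.012, 0.001]), (0.53, [0.63, 0.267, 0.001])]
spare_barrel [(0.66, [0.788, -0.126, -0.001])]
grit_can [(0.72, [0.286, -0.357, -0.001])]
wrench [(0.58, [0.488, -0.489, -0.002])]
brush [(0.63, [0.324, 0.227, -0.001]), (0.43, [0.508, -0.306, -0.002])]
1.7
```

View pics/top0.png

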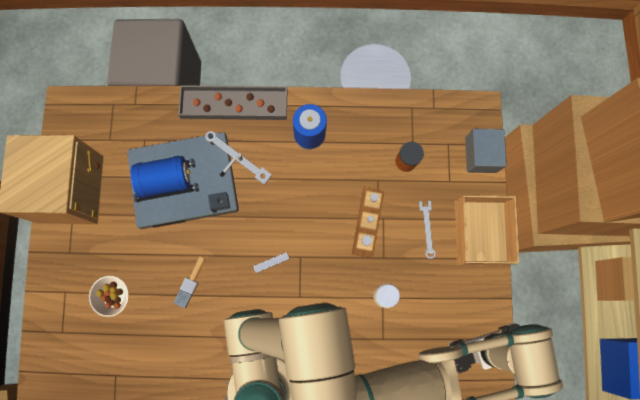

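View pics/scene0.png

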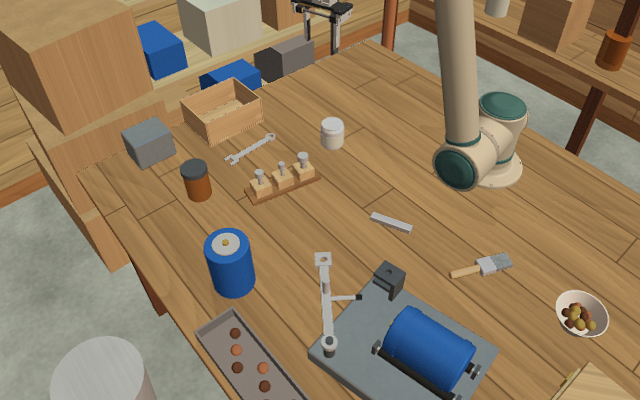

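Top view: fork (219,203), eye (266,178), pivot (212,137), swung out about 0.73 rad. The pins at (375,198), (369,218) and (366,241) are the three in blocks. Scene view agrees. The networks' pin sizes need checking, so I'll look from the wrist.

```bash
cat > h.py <<'E'
from plant import r, gripper_to, inverse_kinematics, vision, models, telemetry
import cv2, numpy as np
from scipy.spatial.transform import Rotation as R
T=telemetry
def down(psi):  # tool z down, tool x at heading psi, closing line at psi+90deg
    q=(R.from_euler('z',psi)*R.from_euler('x',np.pi)).as_quat(); return [q[3],q[0],q[1],q[2]]
def snap(n,c="wrist"):
    k=vision.get_calibration(c); im=vision.snapshot(c); cv2.imwrite(f"pics/{n}.png",im[:,:,::-1]); return im,k
def mat(k): return np.array([[k["fx"],0,k["cx"]],[0,k["fy"],k["cy"]],[0,0,1]]),np.array(k["D"],float)
def rot(k): w,x,y,z=k["orientation"]; return R.from_quat([x,y,z,w])
def ray(k,uv,z):
    K,D=mat(k); p=cv2.undistortPoints(np.array([[uv]],float),K,D)[0,0]
    d=rot(k).apply([p[0],p[1],1]); o=np.array(k["position"]); return o+d*(z-o[2])/d[2]
def proj(k,P):
    K,D=mat(k); Rc=rot(k).inv(); t=-Rc.apply(k["position"])
    return cv2.projectPoints(np.array(P,float).reshape(-1,3),Rc.as_rotvec(),t,K,D)[0][:,0]
E
python3 - <<'E'
from h import *
q=T.current_tool_rot(); M=R.from_quat([q[1],q[2],q[3],q[0]])
k=vision.get_calibration("wrist")
print(np.round(M.as_matrix(),2).tolist(), "cam in tool",M.inv().apply(np.array(k["position"])-T.current_ee_pos()),(M.inv()*rot(k)).as_matrix().round(2).tolist(),k["fx"])
off=M.inv().apply(np.array(k["position"])-T.current_ee_pos())
for p in (-0.17,-0.17+np.pi,-.17+np.pi/2,-.17-np.pi/2):
    print(p,[None if j is None else np.round(j,2).tolist() for j in (inverse_kinematics([0.5,-0.31,0.3],down(p)),inverse_kinematics([0.68,0.08,0.2],down(p+.37)),inverse_kinematics([0.554,0.137,0.2],down(p+.37)))])
E
```

```text
[[0.96, 0.28, 0.0], [0.28, -0.96, -0.0], [-0.0, 0.0, -1.0]] cam in tool [ 0.07504861  0.00057456 -0.15347188] [[-0.0, -0.97, -0.26], [1.0, -0.0, 0.0], [-0.0, -0.26, 0.97]] 296.8963180135448
-0.17 [[-0.67, 0.27, 1.35, -0.0, 1.53, 1.07], [0.02, 0.46, 1.3, -0.0, 1.39, 1.39], [0.12, 0.29, 1.56, -0.0, 1.29, 1.49]]
2.971592653589793 [[-0.67, 0.27, 1.35, 0.0, 1.53, -2.07], [0.02, 0.46, 1.3, 0.0, 1.39, -1.76], [0.12, 0.29, 1.56, 0.0, 1.29, -1.65]]
1.4007963267948966 [[-0.67, 0.27, 1.35, 0.0, 1.53, -0.5], [0.02, 0.46, 1.3, 0.0, 1.39, -0.18], [0.12, 0.29, 1.56, 0.0, 1.29, -0.08]]
-1.7407963267948965 [[-0.67, 0.27, 1.35, -0.0, 1.53, 2.64], None, None]
```

Run:
```python
from h import *
def marks(ts):
    for t in ts: print(t,[(round(d["score"],2),np.round(d["at"],4).tolist()) for d in models.mark_of(t,"wrist")[:2]])
r.move_to([0.47,-0.30,0.22],down(-0.17)); snap("w1"); marks(["pin_thin","pin_mid","pin_thick","pin_mid_seat","board"])
gripper_to(0.034)
r.move_to([0.60,0.03,0.27],down(0.2)); snap("w2"); marks(["fork_top","keeper_peg","keeper_eye","keeper_hinge","tumbler"])
print(T.current_t())
a,b=cv2.imread("pics/w1.png"),cv2.imread("pics/w2.png")
cv2.imwrite("pics/w12.png",cv2.resize(np.vstack([a[:],b[:]]),(480,600)))
```

```text
pin_thin [(0.57, [0.5076, -0.3049, 0.0221])]
pin_mid [(0.91, [0.574, -0.3178, 0.0175]), (0.52, [0.5747, -0.3199, 0.065])]
pin_thick [(0.79, [0.4455, -0.2954, 0.0212])]
pin_mid_seat [(0.78, [0.5755, -0.316, 0.0652])]
board []
fork_top [(0.75, [0.5518, 0.1329, 0.1044]), (0.65, [0.5719, -0.3141, 0.0655])]
keeper_peg [(0.95, [0.6777, 0.0774, 0.1391])]
keeper_eye [(0.92, [0.6267, 0.0146, 0.0929]), (0.33, [0.7031, -0.4283, 0.0001])]
keeper_hinge [(0.55, [0.6287, 0.0162, 0.0917])]
tumbler [(0.81, [0.6261, 0.2646, 0.0004]), (0.57, [0.5089, -0.3087, -0.003])]
6.1417
```

View pics/w12.png

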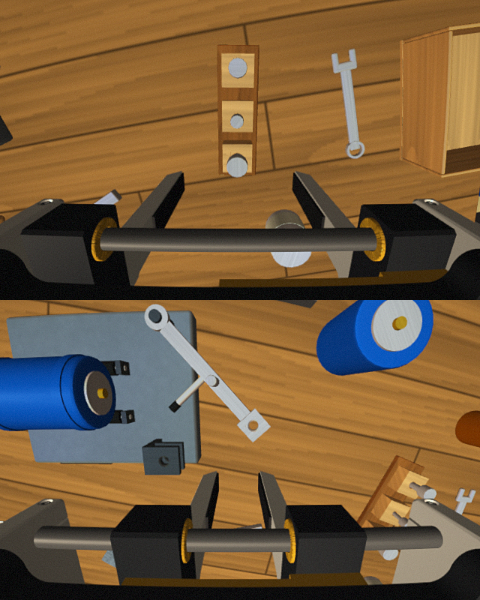

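Upper panel: far pin (237,67) has the medium head, the middle one is smallest and the near one largest, so pin_mid is at (0.574,-0.318). Lower panel: fork hole at (165,460), peg (210,380), eye (253,427) and pivot (155,317) fit the geometry. Next I'll push the bar.

Run:
```python
from h import *
hinge=np.array([0.749,0.173]); home=np.radians(-168.7)
peg=np.array([0.679,0.079]); th0=np.arctan2(*(peg-hinge)[::-1])-home; print("th0",th0)
def pose(th,z): a=home+th; return [*(hinge+0.115*np.array([np.cos(a),np.sin(a)])),z],down(a+np.pi)
p,q=pose(th0,0.18); r.move_to(p,q)
p,q=pose(th0,0.127)
print("touch",r.move_l(p,q,vel=0.08,guard=6))
for th in list(np.linspace(th0,0.05,5)[1:])+[-0.02,-0.09,-0.16,-0.22]:
    p,q=pose(th,0.127)
    g=r.move_l(p,q,vel=0.08 if th>0.1 else 0.05,guard=9 if th>0.1 else 8)
    print(round(th,2),g,np.round(T.current_wrist_force(),1),np.round(T.current_ee_pos(),4))
    if g: break
snap("w3"); print([(d["score"],np.round(d["at"],4)) for d in models.mark_of("keeper_peg","wrist")[:1]])
for t in ("keeper_eye","fork_top"):
  print(t,[(d["score"],np.round(d["at"],4)) for d in models.mark_of(t,"wrist")[:1]])
print(T.current_t())
```

```text
th0 0.7334859685577912
touch False
0.56 False [-0.7 -0.3  0.4] [0.6661 0.0939 0.1278]
0.39 False [ 0.1 -1.1 -0.5] [0.6538 0.1089 0.1272]
0.22 False [-0.7 -0.3  0.1] [0.6442 0.126  0.1269]
0.05 False [-1.3 -0.3  0.3] [0.6377 0.1446 0.1269]
-0.02 False [ 0.9 -0.2  0.7] [0.6358 0.1526 0.127 ]
-0.09 False [-0.  -2.9 -0.9] [0.6349 0.1597 0.127 ]
-0.16 True [ 0.3 -1.9  1.6] [0.6358 0.1597 0.1264]
[(0.94, array([0.6316, 0.1486, 0.1401]))]
keeper_eye [(0.97, array([0.5529, 0.1335, 0.0914]))]
fork_top [(0.72, array([0.5523, 0.1282, 0.1041]))]
10.3583
```

View pics/w3.png

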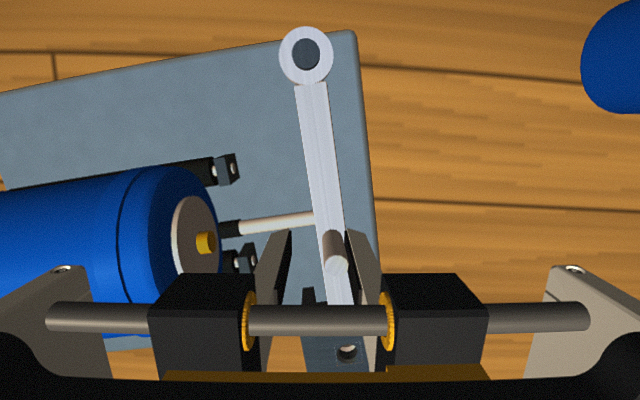

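The bar lies in the fork with the eye hole showing at (347,352), and the peg is against the outer finger. I'll push a bit more firmly, then look straight down on the fork from two opposite headings, which cancels camera bias.

```bash
cat >> h.py <<'E'
def look(xy,z,psi,name,dz=0.25,win=60,rad=None):
    """camera right above (xy), returns image crop and calibration"""
    c=np.array([np.cos(psi),np.sin(psi)])
    r.move_to([*(np.array(xy)-0.075*c),z+dz-0.1535],down(psi)); r.hold(0.3)
    im,k=snap(name); u=proj(k,[[*xy,z]])[0]; print(name,"expected px",u.round(1))
    x,y=np.clip(u.astype(int)-win//2,0,[640-win,400-win]); crop=im[y:y+win,x:x+win]
    return im,k,crop,(x,y)
E
python3 - <<'E'
from h import *
p=np.array(T.current_ee_pos()); d=np.array([np.cos(np.radians(101.3)),np.sin(np.radians(101.3)),0])
print("push",r.move_l(list(p+0.012*d),vel=0.04,guard=16),T.current_ee_pos(),T.current_wrist_force())
r.move_l(list(p-0.003*d)); q=p-0.003*d; q[2]=0.19; r.move_l(list(q),vel=0.25)
f=[0.553,0.1345]; cs=[]
for i,psi in enumerate((0.2,0.2-np.pi)):
    im,k,c,o=look(f,0.106,psi,f"f{i}",win=80); print(o)
    cs.append(cv2.resize(c,(400,400),interpolation=cv2.INTER_CUBIC))
cv2.imwrite("pics/f01.png",np.hstack(cs)[:,:,::-1]); print(T.current_t())
E
```

```text
push True [0.63531263 0.15961806 0.12558672] [ 0.20985626 -1.70748911  1.1977187 ]
f0 expected px [316.5 122.8]
(np.int64(276), np.int64(82))
f1 expected px [318.5 122.7]
(np.int64(278), np.int64(82))
15.2917
```

View pics/f01.png

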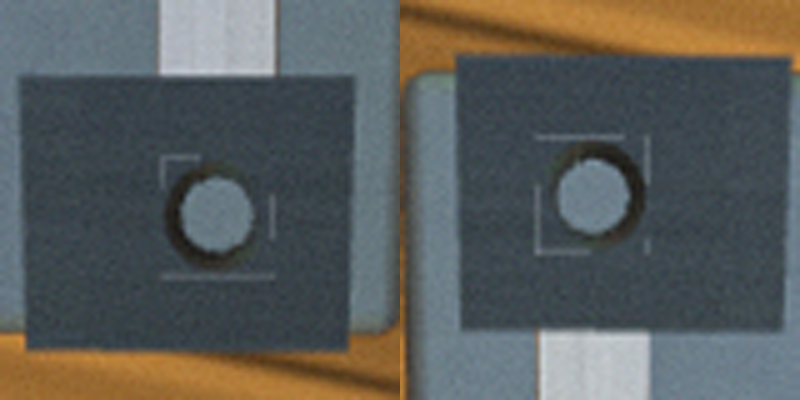

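The eye is home: the view runs clear through upper hole, eye and lower hole. Hole centres are at about (319.0,124.9) and (316.4,120.5) px. Now the pin.

Run:
```python
from h import *
import json
f=[0.553,0.1345]
# rebuild f0/f1 camera poses by recording from commanded poses: camera offset in tool is fixed
q=T.current_tool_rot(); M=R.from_quat([q[1],q[2],q[3],q[0]]); k=vision.get_calibration("wrist")
off=M.inv().apply(np.array(k["position"])-T.current_ee_pos()); Rc=M.inv()*rot(k)
H=[]
for psi,uv in ((0.2,(319.0,124.9)),(0.2-np.pi,(316.4,120.5))):
    w=down(psi); M2=R.from_quat([w[1],w[2],w[3],w[0]]); c=np.array([np.cos(psi),np.sin(psi)])
    t=np.array([*(np.array(f)-0.075*c),0.106+0.25-0.1535]); k2=dict(k); k2["position"]=t+M2.apply(off)
    Q=(M2*Rc).as_quat(); k2["orientation"]=[Q[3],*Q[:3]]
    H.append(ray(k2,uv,0.106)); print(psi,H[-1].round(4))
hole=np.mean(H,0); w=down(0.2); M2=R.from_quat([w[1],w[2],w[3],w[0]])
print("hole",hole.round(4),"bias in tool",M2.inv().apply(H[0]-hole).round(4))
gripper_to(0.045)
p=[0.574,-0.3175]
im,k,c,o=look(p,0.084,-0.17,"p0",win=80); print(o,T.current_t())
g=cv2.GaussianBlur(cv2.cvtColor(im,cv2.COLOR_RGB2GRAY),(3,3),0)
C=cv2.HoughCircles(g[o[1]:o[1]+80,o[0]:o[0]+80],cv2.HOUGH_GRADIENT,1,8,param1=80,param2=12,minRadius=11,maxRadius=19)
print(C); 
for u in C[0][:3]: print(ray(k,u[:2]+np.array(o),0.084).round(4))
v=cv2.resize(c,(400,400),interpolation=cv2.INTER_CUBIC)
u=C[0][0]; cv2.circle(v,(int(u[0]*5+2),int(u[1]*5+2)),int(u[2]*5),(255,0,0),1)
cv2.imwrite("pics/p0c.png",v[:,:,::-1])
```

```text
0.2 [0.5514 0.1337 0.106 ]
-2.941592653589793 [0.5516 0.1325 0.106 ]
hole [0.5515 0.1331 0.106 ] bias in tool [-0.     -0.0006 -0.    ]
p0 expected px [316.8 122. ]
(np.int64(276), np.int64(81)) 18.375
[[[41.5 42.5 14.5]]]
[ 0.5727 -0.3179  0.084 ]
```

View pics/p0c.png

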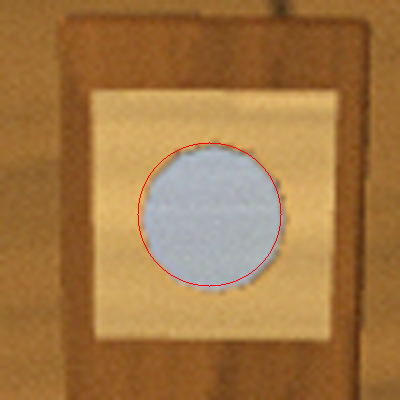

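The disc has a 14.5 px radius, which matches the 24 mm head, so this is the 12 mm pin; its centre is at about (42.1,42.8) in the crop. Grasping it and starting the insertion.

Run:
```python
from h import *
k=vision.get_calibration("wrist"); P=ray(k,(276+42.1,81+42.8),0.084); print(P.round(4))
r.move_to([P[0],P[1],0.13],down(-0.17))
print("down",r.move_l([P[0],P[1],0.0935],vel=0.08,guard=6))
gripper_to(0.01,f_grip=35); print("open",T.current_opening(),T.current_finger_force(),T.current_wrist_force())
print("lift",r.move_l([P[0],P[1],0.14],vel=0.08,guard=15),T.current_wrist_force())
r.move_l([P[0],P[1],0.26],vel=0.3)
h=[0.5515,0.1331]
r.move_to([*h,0.26],down(0.2)); r.move_l([*h,0.192],vel=0.15); r.hold(0.3)
print("open",T.current_opening(),T.current_wrist_force())
g=r.move_l([*h,0.138],vel=0.03,guard=6)
print(g,"tip z",T.current_ee_pos()[2]-0.0735,T.current_ee_pos(),T.current_wrist_force(),T.current_torque(),T.current_t())
snap("ins"); snap("ins_s","scene")
```

```text
[ 0.5724 -0.3184  0.084 ]
down False
open 0.02337224764084342 34.98587965965271 [-0.4274015   0.33262843  2.4070259 ]
lift False [ 0.25207207  0.81720275 -1.81584102]
open 0.023040778882628597 [-0.43936969  0.50057668 -1.08087778]
False tip z 0.06460642070383642 [0.55166929 0.13299432 0.13810642] [ 2.17687442 -1.62580232 -0.19976559] [-0.32922066 -0.36004559  0.0095282 ] 25.7083
```

It went in without resistance. Next: finish seating, release, press the head and check.

Run:
```python
from h import *
h=list(T.current_ee_pos()[:2])
print(r.move_l([*h,0.1345],vel=0.03,guard=10),T.current_ee_pos()[2])
gripper_to(0.045); r.hold(0.3)
r.move_l([*h,0.19],vel=0.15); gripper_to(0.0,f_grip=10); r.hold(0.2)
g=r.move_l([*h,0.146],vel=0.03,guard=12); print("press",g,"tip z",T.current_ee_pos()[2]-r.nose_length,T.current_wrist_force())
r.move_l([*h,0.22],vel=0.15)
im,k,c,o=look([0.5515,0.1331],0.124,0.2,"e0",win=80)
for t in ("pin_mid_seat","pin_mid","keeper_eye","keeper_peg"): print(t,[(round(d["score"],2),np.round(d["at"],4)) for d in models.mark_of(t,"wrist")[:2]])
s,_=snap("e_s","scene"); 
v=np.hstack([cv2.resize(c,(400,400)),cv2.resize(s[240:340,320:420],(400,400))])
cv2.imwrite("pics/e.png",v[:,:,::-1]); print(T.current_t())
```

```text
False 0.1341085212727222
press True tip z 0.12428657360473008 [-0.1045551  -0.50894887  3.74274054]
e0 expected px [316.5 122.4]
pin_mid_seat [(0.81, array([0.5532, 0.1314, 0.105 ]))]
pin_mid [(0.57, array([0.5542, 0.1317, 0.0583]))]
keeper_eye []
keeper_peg [(0.74, array([0.6372, 0.1492, 0.1362]))]
31.325
```

View pics/e.png

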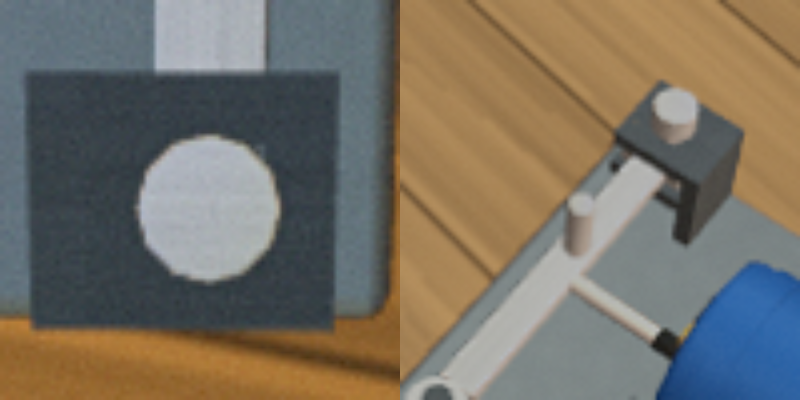

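The pin head sits flat on the fork, centred at (209,208) in the left crop. Its top touched at z = 0.1243 (expected 0.124), and the bar is home. Robot is clear, so I'm handing in.

```bash
python3 -c "
from plant import r
print(r.sign_off())"
```

```text
the job is handed in; nothing more can be done
None
```

The keeper bar is home, and the 12 mm pin is through fork and eye with its head seated on the fork (head top touched at 124.3 mm, 124 mm expected). The arm was clear and the job was handed in just after 31 s, but the sign-off returned no verdict.

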